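Cover the overfull bowl dispenser and hold it shut against its spring

ROBOT

A 6-joint arm with a two-finger parallel gripper is mounted at the origin on the work surface. World frame = base frame: x ahead of the robot, y to its left, z up, the work surface at z = 0. Lengths are in m, angles in rad, forces in N, time in s.
With the tool pointing down it reaches from about 0.275 to 0.825 m from the base axis. Payload 4.9 kg.
Tool frame: the origin (TCP) lies on the centre line of the jaws, within the pads' length; the fingertips stand 25 mm ahead of it and the grasp point (between the pads) lies 6 mm ahead of it; z points along the fingers, y is the line along which they close (so a half turn about z gives the same grasp; the last joint's range is limited). The gripper opens to 85 mm and grips with 20 to 120 N. Pads are 22 mm wide; open, the fingers measure 114 mm over their backs; the gripper's body (76 mm by 85 mm) begins 54 mm behind the grasp point. The pads swing forward as they close: fully open they stand 13 mm farther back than shut.
Start: joints at [1.009, 0.326, -0.193, 1.052, 0, 1.437], TCP at [0.228, 0.5, 0.256] pointing down, gripper open.
Joint ranges: [-2.65, 2.65], [-0.97, 1.79], [-1.3, 1.35], [-1.93, 2.1], [-1.47, 1.37], [-3.14, 3.14]. Speed limits (rad/s): [2.57, 2.57, 3.14, 3.14, 3.14, 3.14].

INTERFACE

Orientations are given as a unit quaternion [w, x, y, z].
In Python, from cell import manip gives the robot as it stands.
- The arm moves only by the shell command python3 -m pendant 'ROWS' [FORCE]. ROWS is JSON, a list of rows, each a list of 7 numbers: the shift along the tool's x, y, z in cm, then the turn, a rotation vector about the tool's x, y, z in rad, then the closure, from 0 (fully open) to 1 (shut). A call has exactly 10 rows; each row shifts and turns the commanded pose from where the row before left it, along the tool's axes as they then stand; what a row does not reach is not made up. A row lasts 1/8 s, in which the tool goes at most 62.5 mm and 10.7 degrees, less where a joint would pass 70% of its speed; a pose out of reach is approached as far as the arm can. A call with a gripper value outside its range is refused whole. The fingers move at their own pace and stop on an object; FORCE is the grip in N (left out, the last holds). Time passes only in rows, so rows that do not move let the fingers close, or fill a call up. It gives the time, the measured TCP pose, the force, the opening and the grip force at its end, in the units of the state.
- manip.sense(): the state, without advancing time (a new reading comes with each control period).
- manip.capture(name): name is "scene" or "top"; returns a dict with "frame" (384x512x3 uint8, red, green, blue), "fx", "fy", "cx", "cy" (pixels), "extrinsics" (4x4, takes a point from camera to world coordinates). Camera axes: x right, y down, z forward; pixel columns grow to the right and rows downward; lengths in m; the calibration is good to about 2 mm. A picture is of the moment at which its call begins. There is no depth.
- manip.job_done(): hands the job in; it is judged then, once.
The state is a dict: "time": time; "joint_positions": joint angles; "qvel": joint speeds; "joint_torque": joint torques, N m; "tcp_pos": TCP position; "orientation": TCP orientation; "contact_force": force on the tool from outside, world axes, zero at the start; "ft_torque": the same for the moment, N m; "grip_width": finger opening in m; "grasp_force": force on a finger pad.
Only numpy, scipy, OpenCV 4.12 (cv2) and the standard library are available. Lean on these libraries where they do the work, as an engineer would, in place of code of your own. Each camera call takes 0.05 s, during which the arm holds its last target. There are 200 camera calls.

TASK

One of the three sprung bowl dispensers is overfull: its stack of bowls stands out above the rim of the tube. Pick up the cover by its knob, put it centred on that stack and push it straight down until it sits flat and fully home on the tube's rim all round; leave the other two stacks and everything else on the table alone. The spring would throw the cover up again, so do not let go: finish while still holding the cover pressed down, ready for a colleague to fit the clips.

Things in the scene. Friction and masses are not known exactly. Their poses are not given: they have to be found in the camera images.
- cover: loose round well cover: a flat white plastic disc, 140 mm across and 8 mm thick, with a black upright cylindrical knob, 28 mm across and 36 mm tall, standing on its middle (44 mm tall in all, about 0.22 kg). Origin: centre of the flat underside; z up out of the knob. It starts lying on the table, knob up
- cover_knob (a point): centre of the top of the cover's knob, 44 mm above its underside
- well_k: one of three alike bowl dispensers: upright round aluminium tube fixed to the table, 124 mm across outside, walls 9 mm thick, 130 mm tall, open at the top. Origin: centre of its foot
- well_k_rim (a point): centre of the mouth of well_k, level with its rim, z up
- stack_k_top (a point): centre of the flat, 66 mm wide top of the stack of upside-down paper bowls in well_k; compare its height with the rim's. The stacks differ: exactly one of the three stands about 35 mm out of its tube, the others lie sunk 24 to 32 mm below the rim; which is which must be seen
- stack_k (a joint): how far the stack in well_k has been pushed down against its spring, m: 0 free (up), 0.055 at its lowest. The push needed is about 7 N at the start and grows by 1.7 N for each 10 mm; it springs back up when let go
- well_m: one of three alike bowl dispensers: upright round aluminium tube fixed to the table, 124 mm across outside, walls 9 mm thick, 130 mm tall, open at the top. Origin: centre of its foot
- well_m_rim (a point): centre of the mouth of well_m, level with its rim, z up
- stack_m_top (a point): centre of the flat, 66 mm wide top of the stack of upside-down paper bowls in well_m; compare its height with the rim's. The stacks differ: exactly one of the three stands about 35 mm out of its tube, the others lie sunk 24 to 32 mm below the rim; which is which must be seen
- stack_m (a joint): how far the stack in well_m has been pushed down against its spring, m: 0 free (up), 0.055 at its lowest. The push needed is about 7 N at the start and grows by 1.7 N for each 10 mm; it springs back up when let go
- well_p: one of three alike bowl dispensers: upright round aluminium tube fixed to the table, 124 mm across outside, walls 9 mm thick, 130 mm tall, open at the top. Origin: centre of its foot
- well_p_rim (a point): centre of the mouth of well_p, level with its rim, z up
- stack_p_top (a point): centre of the flat, 66 mm wide top of the stack of upside-down paper bowls in well_p; compare its height with the rim's. The stacks differ: exactly one of the three stands about 35 mm out of its tube, the others lie sunk 24 to 32 mm below the rim; which is which must be seen
- stack_p (a joint): how far the stack in well_p has been pushed down against its spring, m: 0 free (up), 0.055 at its lowest. The push needed is about 7 N at the start and grows by 1.7 N for each 10 mm; it springs back up when let go
- shaker: bystander: glass shaker jar, 42 mm across, 85 mm tall, standing between tubes; origin at the centre of its foot
- squeeze_bottle: bystander: grey squeeze bottle, 50 mm across, 125 mm tall, standing between tubes; origin at the centre of its foot
- tub: bystander: white open tub, 110 mm across, 100 mm tall, with two small side handles that stick out; origin at the centre of its foot
- spray_bottle: bystander: white spray bottle, 72 mm across, about 190 mm tall, with a trigger head; origin at the centre of its foot
- towel_roll: bystander: roll of paper towel standing on end, 110 mm across, 200 mm tall; origin at the centre of its foot
- spatula: bystander: spatula lying on the table
Not all that is in view belongs to the job. Leave any red look-alike of the cover alone. Leave any blue look-alike of the well_p alone.

How it is judged:
On the way, in this order (a step that is already met when the one before it is completed fails the run):
1. the cover is lifted well clear of the table (height (world z) of cover above 0.1 m), for 0.1 s.
2. the cover presses on the stack that stands out, which starts to sink (((contact force between cover and well_k above 2 N and value of joint stack_k above 0.008 m and horizontal distance between cover and well_k_rim below 0.02 m) or (contact force between cover and well_m above 2 N and value of joint stack_m above 0.008 m and horizontal distance between cover and well_m_rim below 0.02 m) or (contact force between cover and well_p above 2 N and value of joint stack_p above 0.008 m and horizontal distance between cover and well_p_rim below 0.02 m))), for 0.1 s.
At the end, for the whole second after the job is handed in: Still held down by the fingers on the tube whose stack stood out: cover centred within 12 mm, underside within 3 mm of the rim, tilt under 0.05 rad, stack pushed down over 31 mm, at rest. No sunken stack pushed below 42 mm under its rim; no bystander tipped or moved over 30 mm (((horizontal distance between cover and well_k_rim below 0.012 m and z of cover in the frame of well_k_rim between -0.004 and 0.003 m and value of joint stack_k above 0.031 m) or (horizontal distance between cover and well_m_rim below 0.012 m and z of cover in the frame of well_m_rim between -0.004 and 0.003 m and value of joint stack_m above 0.031 m) or (horizontal distance between cover and well_p_rim below 0.012 m and z of cover in the frame of well_p_rim between -0.004 and 0.003 m and value of joint stack_p above 0.031 m)) and angle between cover's own z axis and vertical below 0.05 rad and linear speed of cover below 0.02 m/s and contact force between the fingers and cover above 3 N); the arm keeps its last pose, push and grip.
It fails at once if a bystander is knocked over or pushed more than 30 mm away (distance of any of shaker, squeeze_bottle, tub, spray_bottle, towel_roll, spatula from where it was at the start of the episode above 0.03 m or angle between any of shaker, squeeze_bottle, tub, spray_bottle, towel_roll's own z axis and vertical above 0.5 rad).
It fails at once if a stack is pushed down so far that its top lies more than 42 mm below the rim (z of stack_k_top in the frame of well_k_rim below -0.042 m or z of stack_m_top in the frame of well_m_rim below -0.042 m or z of stack_p_top in the frame of well_p_rim below -0.042 m).
It also fails if it takes over 48 s, if anything falls off the work surface, if the arm or the gripper's body presses on something with over 40 N, if the wrist force passes 120 N, or if a joint passes its speed limit or range.

## Working session

There is one attempt and no reset: what is moved stays moved. The work goes in short steps, Python scripts to look and compute and a shell command to move; the robot and the scene stay as the last step left them, time stands still between calls to the robot, and variables do not carry over. Pictures are saved under pics/ and viewed, at most 10 in all, crops included, and the job is handed in when it is done.

```bash
mkdir -p pics
cat > look.py <<'E'
import numpy as np, cv2, sys
from cell import manip
def grab(n,save):
    c=manip.capture(n); cv2.imwrite(f'pics/{save}.png',c['frame'][:,:,::-1]); np.save(f'pics/{save}.npy',c,allow_pickle=True); return c
def load(save): return np.load(f'pics/{save}.npy',allow_pickle=True).item()
def ray(c,u,v,z):
    E=np.array(c['extrinsics']); d=E[:3,:3]@np.array([(u-c['cx'])/c['fx'],(v-c['cy'])/c['fy'],1]); o=E[:3,3]
    return (o+d*(z-o[2])/d[2]).round(4)
def proj(c,p):
    E=np.array(c['extrinsics']); q=E[:3,:3].T@(np.array(p)-E[:3,3]); return (q[0]/q[2]*c['fx']+c['cx'],q[1]/q[2]*c['fy']+c['cy'])
E
python3 - <<'E'
from look import *
a=grab('scene','s0');b=grab('top','t0')
for c in(a,b):print(c['fx'],c['cx'],c['cy'],np.array(c['extrinsics']).round(3).tolist())
s=manip.sense();print(s)
E
```

```text
442.36464127649486 253.4540457388537 189.2422685300858 [[-0.507, 0.656, -0.56, 1.302], [0.862, 0.382, -0.332, 0.445], [-0.004, -0.651, -0.759, 1.213], [0.0, 0.0, 0.0, 1.0]]
393.7161528785795 252.90381231135635 185.86162029533807 [[0.017, -0.998, 0.061, 0.413], [-1.0, -0.018, -0.019, -0.001], [0.02, -0.06, -0.998, 1.604], [0.0, 0.0, 0.0, 1.0]]
{'time': 0.1, 'joint_positions': array([ 1.00879253e+00,  3.26868491e-01, -1.93503964e-01,  1.05201987e+00,
       -3.90345915e-05,  1.43660987e+00]), 'qvel': array([ 0.00082355, -0.00102971,  0.00192918,  0.000345  ,  0.00211141,
        0.00029827]), 'joint_torque': array([ 8.71159191e-04, -4.44238830e+01,  2.63039035e+01,  7.87517783e-03,
       -1.25290367e-04,  1.59893517e-06]), 'tcp_pos': array([0.22791001, 0.50000497, 0.25557319]), 'orientation': array([-2.53857090e-04,  2.12281015e-01,  9.77208337e-01, -7.56796222e-04]), 'contact_force': array([ 0.35091717,  0.36021726, -0.55175408]), 'ft_torque': array([-0.00974115, -0.00812362,  0.04528661]), 'grasp_force': 0.0, 'grip_width': 0.08502767002746624}
```

View pics/s0.png

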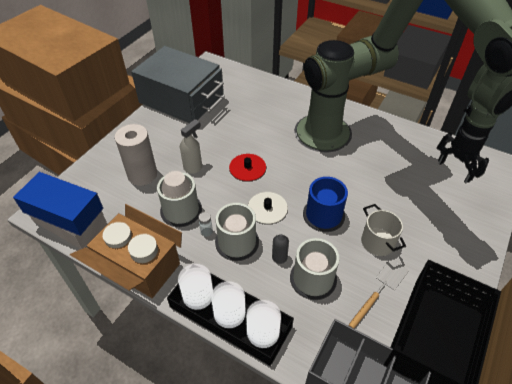

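View pics/t0.png

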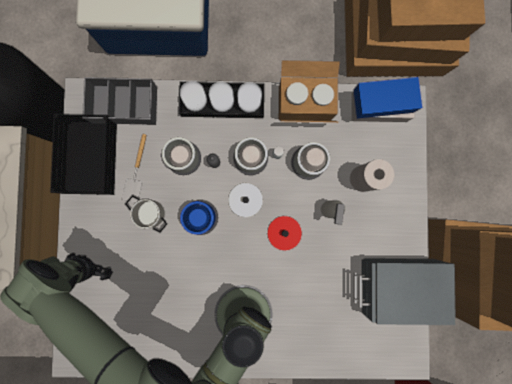

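The scene view shows the overfull stack at the left tube, about (175,183), which is (313,158) in the top view. The white cover is at (267,207) in the scene and (246,200) in the top view. The red disc is the decoy.

Run:
```python
from look import *
t=load('t0');s=load('s0')
def blob(m,box,name,minA=15):
    x0,y0,x1,y1=box; k=np.zeros(m.shape,np.uint8);k[y0:y1,x0:x1]=m[y0:y1,x0:x1]
    cs,_=cv2.findContours(k,cv2.RETR_EXTERNAL,cv2.CHAIN_APPROX_NONE)
    out=[]
    for c in cs:
        if cv2.contourArea(c)>minA:
            h=cv2.convexHull(c); e=cv2.fitEllipse(c) if len(c)>5 else None
            out.append(e); print(name,cv2.contourArea(c),np.round(e[0],1),np.round(e[1],1))
    return out
F=t['frame'].astype(int);hsv=cv2.cvtColor(t['frame'],cv2.COLOR_RGB2HSV)
g=F.sum(2)/3
for (u,v) in [(240,195),(252,207),(230,180),(315,155),(300,160),(330,170),(251,154)]: print((u,v),F[v,u])
E=blob(g>200,(222,176,272,224),'coverT')
for e in E: print(ray(t,*e[0],.008))
for e in blob(g<60,(235,188,258,212),'knobT',5): print(ray(t,*e[0],.044))
S=s['frame'].astype(int);gs=S.sum(2)/3
for e in blob(gs>200,(240,185,296,230),'coverS'): print(ray(s,*e[0],.008))
for e in blob(gs<70,(258,194,278,214),'knobS',5): print(ray(s,*e[0],.026))
a=t['frame'][135:185,285:345]; b=s['frame'][160:235,145:220]
k=cv2.hconcat([cv2.resize(a,(400,400*50//60),interpolation=0)[:333],cv2.resize(b,(333,333),interpolation=0)])
cv2.imwrite('pics/z.png',k[:,:,::-1])
```

```text
(240, 195) [195 195 197]
(252, 207) [194 193 195]
(230, 180) [163 158 153]
(315, 155) [189 176 167]
(300, 160) [131 128 126]
(330, 170) [163 158 154]
(251, 154) [194 183 173]
knobT 17.0 [245.  199.4] [4.4 5.3]
[ 0.4534 -0.0007  0.044 ]
coverS 47.5 [242.1 222.2] [ 5.4 13.7]
coverS 880.0 [264.9 208.3] [31.9 44.2]
[ 0.5592 -0.041   0.008 ]
[ 0.4687 -0.0039  0.008 ]
knobS 60.0 [267.2 203.5] [ 6.8 12. ]
[ 0.4591 -0.0006  0.026 ]
```

View pics/z.png

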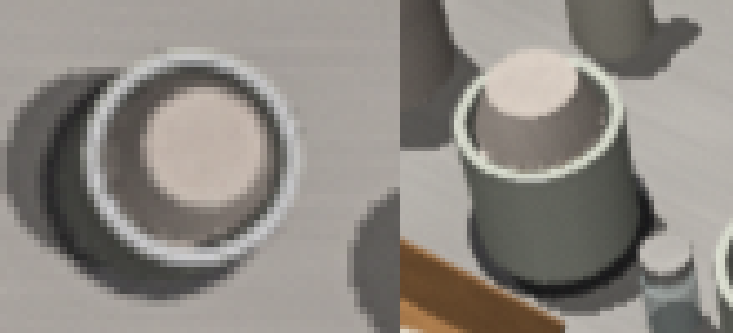

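The crop shows the stack standing out of the tube. The rim's outer edges are at u 298–329.7 and v 142–175 in the top view.

Run:
```python
from look import *
t=load('t0');s=load('s0')
def fit(c,m,box,z,n,A=15):
    x0,y0,x1,y1=box;k=np.zeros(m.shape,np.uint8);k[y0:y1,x0:x1]=m[y0:y1,x0:x1]
    cs,_=cv2.findContours(k,cv2.RETR_EXTERNAL,cv2.CHAIN_APPROX_NONE);q=max(cs,key=cv2.contourArea)
    w=np.array([ray(c,*p[0],z)[:2] for p in cv2.convexHull(q)],np.float32)
    (x,y),r=cv2.minEnclosingCircle(w); M=np.c_[2*w,np.ones(len(w))];sol=np.linalg.lstsq(M,(w**2).sum(1),rcond=None)[0]
    print(n,cv2.contourArea(q),'circ',round(x,4),round(y,4),round(r,4),'lsq',sol[:2].round(4),np.sqrt(sol[2]+sol[0]**2+sol[1]**2).round(4))
gt=t['frame'].mean(2);gs=s['frame'].mean(2); sat=cv2.cvtColor(t['frame'],cv2.COLOR_RGB2HSV)[:,:,1]; ss=cv2.cvtColor(s['frame'],cv2.COLOR_RGB2HSV)[:,:,1]
fit(t,gt>178,(222,176,272,224),.008,'coverT')
fit(s,gs>185,(240,188,294,226),.008,'coverS')
fit(t,(gt>172)&(sat<10),(292,137,336,181),.13,'rimT')
fit(s,gs>195,(150,172,206,205),.13,'rimS')
fit(t,(gt>165)&(sat>18),(300,140,336,175),.165,'stackT')
fit(s,(gs>175)&(ss>18),(155,165,195,190),.165,'stackS')
for p in[(.4534,-.0007,.13),]: print(proj(t,p))
```

```text
coverT 830.0 circ 0.4536 -0.0013 0.0684 lsq [ 0.4536 -0.002 ] 0.0672
coverS 935.0 circ 0.47 -0.0094 0.0844 lsq [ 0.4699 -0.0096] 0.0781
rimT 744.0 circ 0.6124 -0.2575 0.0608 lsq [ 0.6123 -0.2571] 0.0598
rimS 769.5 circ 0.6167 -0.2579 0.0617 lsq [ 0.6168 -0.2564] 0.0598
stackT 202.5 circ 0.6117 -0.2561 0.0316 lsq [ 0.6123 -0.2567] 0.0309
stackS 222.5 circ 0.6155 -0.2567 0.0333 lsq [ 0.616  -0.2572] 0.0323
(np.float64(245.05773180716653), np.float64(198.810566413451))
```

```bash
python3 -m pendant '[[-4.15,-3.61,0,0,0,0,0],[-4.15,-3.61,0,0,0,0,0],[-4.15,-3.61,0,0,0,0,0],[-4.15,-3.61,0,0,0,0,0],[-4.15,-3.61,0,0,0,0,0],[-4.15,-3.61,0,0,0,0,0],[-4.15,-3.61,0,0,0,0,0],[-4.15,-3.61,0,0,0,0,0],[-4.15,-3.61,0,0,0,0,0],[-4.15,-3.61,0,0,0,0,0]]' 60
python3 - <<'E'
from look import *
import time
grab('scene','s1');grab('top','t1');print(manip.sense())
E
```

```text
time: 1.35
tcp_pos: [0.4563, -0.0019, 0.2561]
orientation: [-0.0, 0.212, 0.977, 0.0]
contact_force: [0.8, 0.2, -1.0]
grip_width: 0.0852
grasp_force: 0.0
{'time': 1.45, 'joint_positions': array([-0.17020271,  0.1553255 , -0.4196863 ,  0.99433722, -0.00144415,
        0.26432151]), 'qvel': array([ 0.07192678, -0.02709193, -0.04423944,  0.02938343,  0.04600096,
        0.04993962]), 'joint_torque': array([ -1.73680902, -33.55879426,  26.21882021,  -0.20298677,
        -0.28454759,  -0.30741326]), 'tcp_pos': array([ 0.45802576, -0.00444799,  0.25604508]), 'orientation': array([ 7.56822519e-04,  2.15557308e-01,  9.76490656e-01, -6.87234769e-04]), 'contact_force': array([ 0.04847613,  1.42938278, -0.48196423]), 'ft_torque': array([0.0553621 , 0.05724104, 0.04856883]), 'grasp_force': 0.0, 'grip_width': 0.08493172536101615}
```

View pics/s1.png

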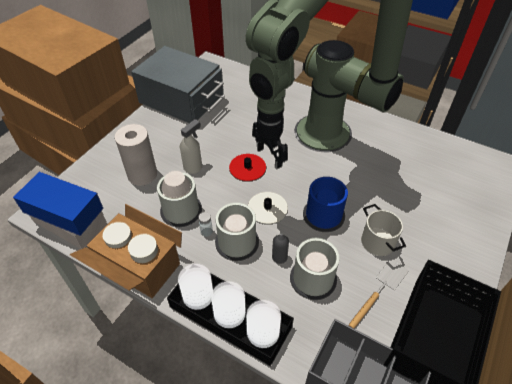

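The gripper is now above the cover, clear of everything. I'll go down to a hover and check the alignment.

```bash
python3 -m pendant '[[0,0,3,0,0,0,0],[0,0,3,0,0,0,0],[0,0,3,0,0,0,0],[0,0,3,0,0,0,0],[0,0,3,0,0,0,0],[0,0,2,0,0,0,0],[0,0,1,0,0,0,0],[0,0,0,0,0,0,0],[0,0,0,0,0,0,0],[0,0,0,0,0,0,0]]'
python3 - <<'E'
from look import *
s=grab('scene','s2');print(manip.sense()['tcp_pos'],proj(s,(.456,-.001,.044)))
p=manip.sense()['tcp_pos'];print(proj(s,p+[0,0,-.025]))
cv2.imwrite('pics/z2.png',cv2.resize(s['frame'][140:240,215:325],(660,600),interpolation=2)[:,:,::-1])
E
```

```text
time: 2.7
tcp_pos: [0.4567, -0.0002, 0.0771]
orientation: [0.001, 0.212, 0.977, 0.0]
contact_force: [-0.6, 0.2, -0.1]
grip_width: 0.0851
grasp_force: 0.0
[ 4.56581434e-01 -2.53136830e-04  7.69658472e-02] (np.float64(267.6558940254517), np.float64(199.5782798228959))
(np.float64(267.8124268501761), np.float64(198.29442767789797))
```

View pics/z2.png

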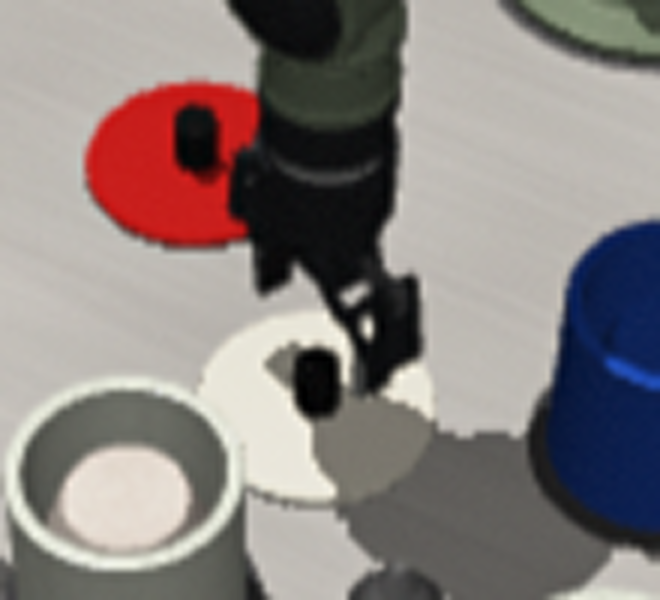

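The fingers straddle the knob, which is at crop (315,355). Next I descend and grip.

```bash
python3 -m pendant '[[0,0,1.4,0,0,0,0],[0,0,1.4,0,0,0,0],[0,0,1.3,0,0,0,0],[0,0,0,0,0,0,0],[0,0,0,0,0,0,0.4],[0,0,0,0,0,0,0.6],[0,0,0,0,0,0,0.8],[0,0,0,0,0,0,1],[0,0,0,0,0,0,1],[0,0,0,0,0,0,1]]' 100
```

```text
time: 4.0
tcp_pos: [0.4563, -0.0003, 0.036]
orientation: [0.001, 0.212, 0.977, -0.0]
contact_force: [-1.3, 0.2, 4.8]
grip_width: 0.0256
grasp_force: 97.8
```

```bash
python3 -m pendant '[[0,0,-1,0,0,0,1],[0,0,-2.5,0,0,0,1],[0,0,-3,0,0,0,1],[0,0,-3,0,0,0,1],[0,0,-3,0,0,0,1],[0,0,-3,0,0,0,1],[0,0,-3,0,0,0,1],[0,0,-1.5,0,0,0,1],[0,0,0,0,0,0,1],[0,0,0,0,0,0,1]]'
python3 - <<'E'
from look import *
s=grab('scene','s3');grab('top','t3');print(manip.sense()['tcp_pos'],manip.sense()['contact_force'])
cv2.imwrite('pics/z3.png',cv2.resize(s['frame'][90:240,170:335],(660,600),interpolation=2)[:,:,::-1])
E
```

```text
time: 5.25
tcp_pos: [0.4553, -0.0001, 0.2347]
orientation: [-0.001, 0.212, 0.977, -0.0]
contact_force: [1.3, 0.6, -3.8]
grip_width: 0.0259
grasp_force: 98.4
[ 4.55201156e-01 -5.70194786e-05  2.34331621e-01] [ 0.55404595 -0.69304099 -2.70363845]
```

View pics/z3.png

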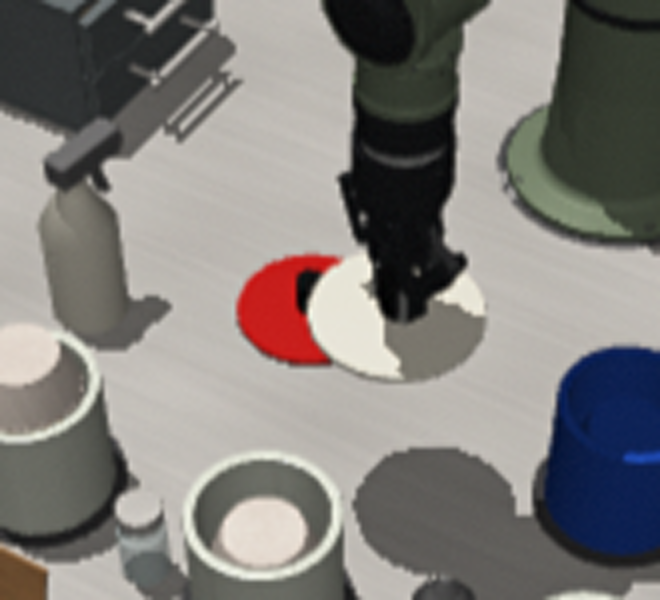

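The cover is held level. Now I carry it over the well.

```bash
python3 -m pendant '[[-1.5,-1,0,0,0,0,1],[-3.5,-2.35,0,0,0,0,1],[-3.5,-2.35,0,0,0,0,1],[-3.5,-2.35,0,0,0,0,1],[-3.5,-2.35,0,0,0,0,1],[-3.5,-2.35,0,0,0,0,1],[-3.5,-2.35,0,0,0,0,1],[-2.6,-1.65,0,0,0,0,1],[0,0,0,0,0,0,1],[0,0,0,0,0,0,1]]'
python3 - <<'E'
from look import *
s=grab('scene','s4');t=grab('top','t4');st=manip.sense();p=st['tcp_pos'];print(p,st['orientation'],st['joint_positions'])
for n,c,o in(('s',s,'s0'),('t',t,'t0')):
    g=c['frame'].mean(2);hs=cv2.cvtColor(c['frame'],cv2.COLOR_RGB2HSV)
    u,v=proj(c,p+[0,0,-.022]);u,v=int(u),int(v);print(n,u,v)
    cv2.imwrite(f'pics/z4{n}.png',cv2.resize(c['frame'][v-45:v+45,u-45:u+45],(400,400),interpolation=2)[:,:,::-1])
cv2.imwrite('pics/z4.png',cv2.hconcat([cv2.imread('pics/z4s.png'),cv2.imread('pics/z4t.png')]))
E
```

```text
time: 6.6
tcp_pos: [0.6143, -0.2569, 0.2341]
orientation: [-0.001, 0.213, 0.977, 0.0]
contact_force: [-1.0, 0.0, -3.5]
grip_width: 0.0262
grasp_force: 98.7
[ 0.6143761  -0.25608398  0.23494092] [-5.33923995e-04  2.12003777e-01  9.77268678e-01  2.09628009e-04] [-5.05762760e-01  5.58182456e-01  1.16140428e-01  1.12989765e+00
  9.39519120e-05 -7.85129619e-02]
s 172 167
t 317 154
```

View pics/z4.png

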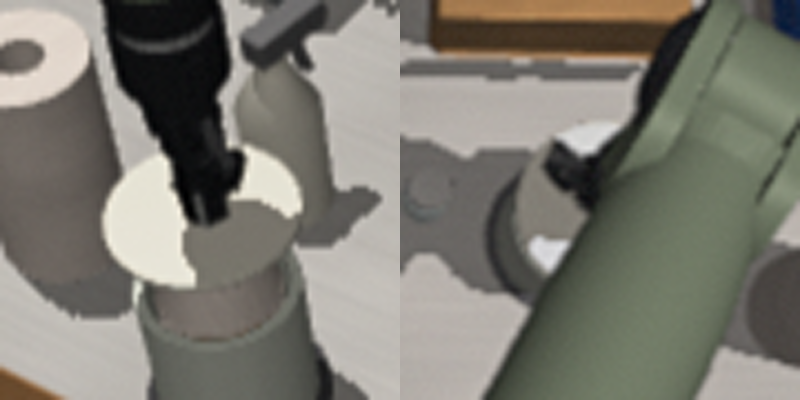

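The scene crop shows the disc level, centred at about crop (202,216), above the protruding stack.

Run:
```python
from look import *
s=load('s4'); a=172-45;b=167-45;k=90/400
P=[(102,218),(302,205),(185,145),(215,287),(118,255),(285,250)]
print(ray(s,a+202*k-.5,b+216.5*k-.5,.205)); w=np.array([ray(s,a+u*k-.5,b+v*k-.5,.207)[:2] for u,v in P]);print(w)
M=np.c_[2*w,np.ones(len(w))];q=np.linalg.lstsq(M,(w**2).sum(1),rcond=None)[0];print(q[:2],np.sqrt(q[2]+q[0]**2+q[1]**2))
```

```text
[ 0.6197 -0.2553  0.205 ]
[[ 0.6575 -0.3136]
 [ 0.5767 -0.1997]
 [ 0.5705 -0.3077]
 [ 0.6691 -0.2063]
 [ 0.6793 -0.2818]
 [ 0.6175 -0.1851]]
[ 0.61725983 -0.25519177] 0.06981705625107126
```

Centring in the scene camera agrees to about 1 mm (cover 0.617, −0.255; rim 0.617, −0.256). Next I push down.

```bash
python3 -m pendant '[[0,0,1,0,0,0,1],[0,0,1.2,0,0,0,1],[0,0,0.8,0,0,0,1],[0,0,0.7,0,0,0,1],[0,0,0.6,0,0,0,1],[0,0,0.6,0,0,0,1],[0,0,0.6,0,0,0,1],[0,0,0.5,0,0,0,1],[0,0,0,0,0,0,1],[0,0,0,0,0,0,1]]' 120
```

```text
time: 7.95
tcp_pos: [0.6151, -0.2567, 0.1761]
orientation: [0.0, 0.212, 0.977, -0.0]
contact_force: [-3.9, 3.2, 6.8]
grip_width: 0.0252
grasp_force: 118.2
```

```bash
python3 -m pendant '[[0,0,0.3,0,0,0,1],[0,0,0.3,0,0,0,1],[0,0,0.2,0,0,0,1],[0,0,0.1,0,0,0,1],[0,0,0,0,0,0,1],[0,0,0,0,0,0,1],[0,0,0,0,0,0,1],[0,0,0,0,0,0,1],[0,0,0,0,0,0,1],[0,0,0,0,0,0,1]]'
```

```text
time: 9.2
tcp_pos: [0.6152, -0.2568, 0.1676]
orientation: [0.001, 0.212, 0.977, -0.0]
contact_force: [-2.6, 3.0, 8.1]
grip_width: 0.0255
grasp_force: 118.2
```

```bash
python3 -m pendant '[[0,0,0.1,0,0,0,1],[0,0,0.1,0,0,0,1],[0,0,0,0,0,0,1],[0,0,0,0,0,0,1],[0,0,0,0,0,0,1],[0,0,0,0,0,0,1],[0,0,0,0,0,0,1],[0,0,0,0,0,0,1],[0,0,0,0,0,0,1],[0,0,0,0,0,0,1]]'
```

```text
time: 10.45
tcp_pos: [0.6152, -0.2568, 0.1661]
orientation: [0.001, 0.212, 0.977, -0.0]
contact_force: [-5.1, 3.3, 10.5]
grip_width: 0.0254
grasp_force: 119.2
```

```bash
python3 -m pendant '[[0,0,0.1,0,0,0,1],[0,0,0.1,0,0,0,1],[0,0,0.1,0,0,0,1],[0,0,0,0,0,0,1],[0,0,0,0,0,0,1],[0,0,0,0,0,0,1],[0,0,0,0,0,0,1],[0,0,0,0,0,0,1],[0,0,0,0,0,0,1],[0,0,0,0,0,0,1]]'
python3 - <<'E'
from look import *
s=grab('scene','s5')
cv2.imwrite('pics/z5.png',cv2.resize(s['frame'][140:230,130:220],(600,600),interpolation=2)[:,:,::-1])
st=manip.sense();print(st['contact_force'],st['ft_torque'],st['tcp_pos'],st['orientation'])
E
```

```text
time: 11.7
tcp_pos: [0.6152, -0.2568, 0.166]
orientation: [0.002, 0.212, 0.977, -0.001]
contact_force: [-10.0, 6.4, 25.3]
grip_width: 0.0252
grasp_force: 120.3
[-10.40306109   6.25219613  24.6900823 ] [1.13784187 2.07762329 0.05411851] [ 0.61525366 -0.25680881  0.16602644] [ 1.70842197e-03  2.12197129e-01  9.77225241e-01 -5.36511071e-04]
```

View pics/z5.png

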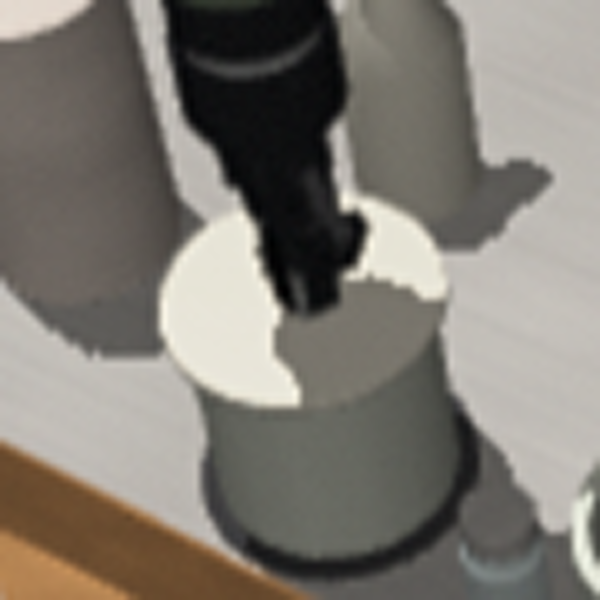

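The force rose from 10 N to 25 N while the TCP stayed at 0.166, which puts the underside at 0.130, the rim height. The picture shows the cover flat and evenly overhanging the tube, so I'm handing in.

```bash
python3 -c "
from cell import manip
print(manip.job_done())"
```

```text
the job is handed in; nothing more can be done
None
```

The cover is seated on the rim of the overfull tube and still gripped and pressed down at about 25 N; I handed the job in at about 12 s, and the hand-in returned no verdict.

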